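# Put the filling machine's foot pedal on its feet and try it

### The arm

A 6-joint arm with a two-finger parallel gripper is mounted at the origin on the work surface. World frame = base frame: x ahead of the robot, y to its left, z up, the work surface at z = 0. Lengths are in mm, angles in rad, forces in N, time in s.
With the tool pointing down it reaches from about 350 to 975 mm from the base axis. Payload 7.1 kg.
Tool frame: the origin (TCP) lies midway between the tips of the shut fingers; the grasp point (between the pads) lies 19 mm behind it (ctrl.grasp_offset is the distance from the TCP to the grasp point, in mm); z points along the fingers, y is the line along which they close (so a half turn about z gives the same grasp; the last joint's range is limited). The gripper opens to 88 mm and grips with 3 to 60 N. Pads are 20 mm wide; open, the fingers measure 115 mm over their backs; the gripper's body (75 mm by 178 mm) begins 61 mm behind the grasp point.
Start: joints at [1.207, 0.423, 1.63, -0, 1.089, -0.019], TCP at [211.223, 588.209, 222.675] pointing down, gripper open.
Joint ranges: [-3, 3], [-0.9, 2.11], [0.09, 2.58], [-1.31, 4.45], [0.11, 2.69], [-2.54, 2.54]. Speed limits (rad/s): [2.39, 2.39, 3.01, 3.14, 3.14, 3.14].

### API

Orientations are given as a rotation vector (axis times angle).
In Python, from workcell import ctrl gives the robot as it stands. The module is installed in compiled form; this text tells all that it offers.
- The arm moves only by the tool servo_tool, never from a script. Its argument "rows" is a list of rows, each a list of 7 numbers: the turn, a rotation vector about the tool's x, y, z as a fraction of full scale, then the shift along the tool's x, y, z as a fraction of full scale, then the finger opening in mm, from 0 to 87.8. A call has 1 to 10 rows; each row is the pose to reach, as a shift and turn from the pose commanded when the call began, along the tool's axes at that moment; what a row does not reach only later rows make up. Full scale, the value 1, is 20 cm for a shift and 1.5 rad for a turn. A row lasts 1/8 s, in which the tool goes at most 62.5 mm and 10.7 degrees, less where a joint would pass 70% of its speed; a pose out of reach is approached as far as the arm can. A call with a number of a shift or a turn outside -1 to 1 is refused whole. A call with a gripper value outside its range is refused whole. The fingers move at their own pace and stop on an object; the grip force is fixed at half the most. Time passes only in rows, so rows that repeat a pose let the fingers close. It gives the time, the measured TCP pose, the force, the opening and the grip force at its end, in the units of the state.
- ctrl.get_obs(): the state, without advancing time (a new reading comes with each control period).
- ctrl.get_image(name): name is "scene" or "top" or "wrist"; returns (picture, depth): 480x640x3 uint8, red, green, blue; 480x640 float32, mm along the optical axis (not along the pixel's ray), 0 where there is no reading.
- ctrl.camera_info(name): a dict with "intrinsics" (3x3 intrinsics, pixels), "k1" (the pictures are not rectified: a ray, as slopes to the right and down, at radius r is drawn at 1 + k1 r^2 times it, then the intrinsics apply), "R" (3x3) and "t" (3): a world point X has camera coordinates R X + t. Camera axes: x right, y down, z forward; pixel columns grow to the right and rows downward; lengths in mm; the calibration is good to about 2 mm. A picture is of the moment at which its call begins: read the wrist's pose just before it. camera_info takes no time and is no camera call; for the wrist camera it gives the pose at the moment of the call.
- ctrl.close_job(): hands the job in; it is judged then, once.
The state is a dict: "t": time; "qpos": joint angles; "qvel": joint speeds; "joint_torque": joint torques, N m; "ee_pos": TCP position; "orientation": TCP orientation; "ft_force": force on the tool from outside, world axes, zero at the start; "moment": the same for the moment, N m; "width": finger opening in mm; "grasp_force": force on a finger pad.
Only numpy, scipy, OpenCV 4.12 (cv2) and the standard library are available. Lean on these libraries where they do the work, as an engineer would, in place of code of your own. Each camera call takes 0.05 s, during which the arm holds its last target. There are 200 camera calls.

### The job

The filling machine's foot pedal has been left standing on its heel end on the orange mat. Gently push it over with the fingertips, from the side with the black treadle, so that it drops onto its four rubber feet where it is, then press the treadle all the way down and let it spring back up. Only push and press: do not pick the pedal up or shove it along, and leave the things standing round it untouched.

Things in the scene. Friction and masses are not known exactly. Their poses are not given: they have to be found in the camera images.
- pedal: the foot pedal, a loose grey box 108 mm long (z axis, heel to toe), 76 mm wide (y), 32 mm thick at the heel, 0.46 kg: aluminium underside with four 3 mm rubber feet, black ribbed treadle on top. Origin: middle of the lower heel edge. x points out of the underside, the soles at x = +3 mm, the treadle at -x. Standing at the start: z up, x level. On its feet: x down, origin 3 mm above the mat
- socket_end (a point): outer end of the round steel lead socket, 14 mm across, that stands 10 mm out of the pedal's toe end: the highest point at the start, 118 mm above the mat (the toe end is at 108 mm). The standing pedal rests on an end face 29 mm thick; about 1 N at 80 mm up tips it towards its +x, it topples by itself after leaning 15 to 20 degrees, and its heel slips only a few mm
- treadle (a joint): the pedal's treadle, a black ribbed plate 88 mm long and 64 mm wide, hinged across the heel (14 mm from the heel end, 28 mm above the soles) and rising towards the toe; 0 = up, grows as it is pressed down, 0.15 rad = fully down on its stop; a spring returns it. At the toe it takes about 4 N to start and 8 N to reach the stop, after about 11 mm
- toe_pad (a point): point to press: on the treadle's top face, on the middle line, 76 mm from the hinge and 16 mm from the plate's toe edge; 43 mm above the soles with the treadle up and about 32 mm with it fully down (pedal on its feet). With the pedal standing it is 89 mm above the mat and at x = -40 mm on the pedal
- mat: the orange bench mat with a black border, fixed, 380 mm (x) by 660 mm (y), 2 mm thick; origin at the centre of its underside on the work surface
- vial_a: a small amber glass vial with a black cap, 30 mm across, 62 mm tall, standing on the mat beside the pedal; origin at the centre of its underside, z up its axis. Leave it alone
- vial_b: a second vial, the same as vial_a: 30 mm across, 62 mm tall, standing on the mat on the other side of the pedal; origin at the centre of its underside. Leave it alone
- jar: a white plastic jar with a blue lid, 52 mm across, 55 mm tall, standing on the mat; origin at the centre of its underside. Leave it alone
- cup: an open steel cup, 60 mm across, 70 mm tall, standing on the mat; origin at the centre of its underside. Leave it alone
- coupling: a brass hose coupling, 32 mm across, 46 mm tall, standing on the mat; origin at the centre of its underside. Leave it alone
- spanner: a steel spanner about 150 mm long lying flat on the mat or its edge. Leave it alone
Things that resemble listed ones, but are neither listed nor needed, are in the scene too. Of the things that look like the pedal, the larger one is meant.

How it is judged:
By the outcome, as a careful person would: the job done as asked, in the order asked, and still so for the second after the job is handed in, with the robot touching nothing.
It also fails if it takes over 43 s, if anything falls off the work surface, if the arm or the gripper's body presses on something with over 40 N, if the wrist force passes 120 N, or if a joint passes its speed limit or range.

## Working session

There is one attempt and no reset: what is moved stays moved. The work goes in short steps, Python scripts to look and compute and a tool call to move; the robot and the scene stay as the last step left them, time stands still between calls to the robot, and variables do not carry over. Pictures are saved under pics/ and viewed, at most 10 in all, crops included, and the job is handed in when it is done.

Besides the shell and the picture viewer there is one more tool, called after "Request:" in YAML: its name, and indented under it one key for each argument. servo_tool: Moves the arm, as the interface text tells. Its arguments: {"type":"object","properties":{"rows":{"type":"array","items":{"type":"array","items":{"type":"number"}}}},"required":["rows"]}

```bash
mkdir -p pics; cat > h.py <<'E'
import numpy as np, cv2
from workcell import ctrl
def snap(n):
    im,d=ctrl.get_image(n); c=ctrl.camera_info(n); 
    np.savez(f'{n}.npz',im=im,d=d,K=c["intrinsics"],k1=c["k1"],R=c["R"],t=c["t"]); return im,d,c
def load(n):
    z=np.load(f'{n}.npz'); return z['im'],z['d'],dict(intrinsics=z['K'],k1=float(z['k1']),R=z['R'],t=z['t'])
def ray(c,uv):
    K=np.array(c["intrinsics"]); uv=np.atleast_2d(np.array(uv,float))
    p=cv2.undistortPoints(uv.reshape(-1,1,2),K,np.array([c["k1"],0,0,0.])).reshape(-1,2)
    return np.c_[p,np.ones(len(p))]
def onplane(c,uv,z):
    R=np.array(c["R"]);t=np.array(c["t"]).ravel(); d=ray(c,uv)@R; o=-R.T@t
    return o+d*((z-o[2])/d[:,2])[:,None]
def bydepth(c,uv,d):
    R=np.array(c["R"]);t=np.array(c["t"]).ravel(); r=ray(c,uv)
    uvi=np.atleast_2d(uv).astype(int); z=d[uvi[:,1],uvi[:,0]]
    return (r*z[:,None]-t)@R
E
python3 - <<'E'
from h import *
for n in ("scene","top"):
    im,d,c=snap(n); cv2.imwrite(f'pics/{n}0.png',im[:,:,::-1]); print(n,-np.array(c["R"]).T@np.array(c["t"]).ravel(),(d>0).mean())
print(ctrl.get_obs())
E
```

```text
scene [1036.1302328   194.7736227   886.57420764] 0.9960481770833334
top [ 420.48203777   26.77798659 1140.02011082] 0.9961263020833333
{'t': 0.1, 'qpos': array([ 1.20698716e+00,  4.23760414e-01,  1.63060394e+00,  1.85540326e-05,
        1.08860388e+00, -1.89339371e-02]), 'qvel': array([ 0.00018002, -0.00257303, -0.00482947, -0.0020614 ,  0.00096841,
       -0.00177906]), 'joint_torque': array([ 1.14756469e-05, -5.45614457e+01, -2.74324465e+01,  6.45653531e-02,
        1.88064220e-02, -3.59986370e-05]), 'ee_pos': array([211.05320174, 587.75414595, 221.98571905]), 'orientation': array([-5.39013593e-01, -3.09472439e+00,  2.11622736e-03]), 'ft_force': array([ 0.17791992,  0.1039424 , -0.04830398]), 'moment': array([-0.04727329, -0.03025048,  0.02148738]), 'grasp_force': 0.0, 'width': 87.69332803507176}
```

View pics/scene0.png

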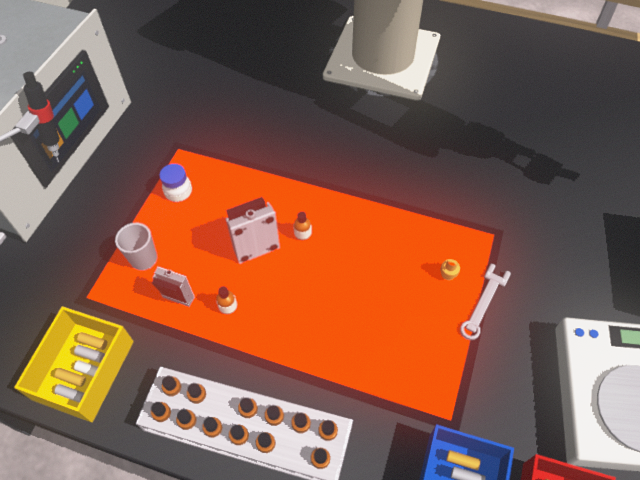

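View pics/top0.png

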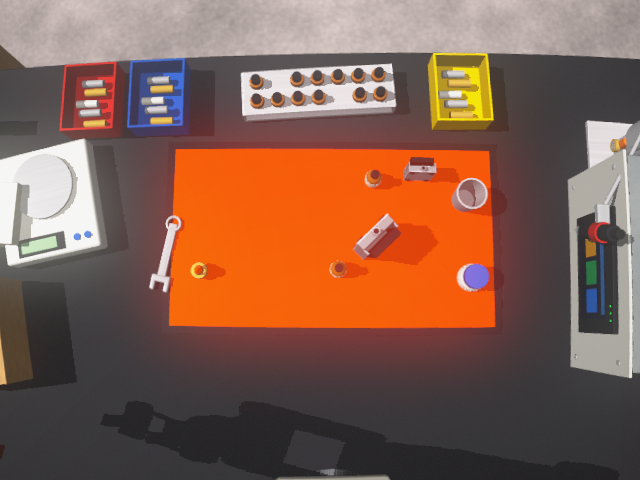

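Candidates: the large pedal at scene (253,232) / top (377,237), and the small look-alike at scene (173,287) / top (420,168). The first is larger, so it is the one meant. Its feet face the scene camera, and the treadle faces the robot and jar side. I'll confirm this with a crop and measure.

```bash
python3 - <<'E'
from h import *
im,d,c=load('top'); 
a=cv2.resize(im[195:285,325:435],None,fx=5,fy=5,interpolation=cv2.INTER_CUBIC)
s,ds,cs=load('scene'); b=cv2.resize(s[185:275,200:330],None,fx=5,fy=5,interpolation=cv2.INTER_CUBIC)
a=cv2.resize(a,(390,320));b=cv2.resize(b,(405,320))
cv2.imwrite('pics/crop.png',np.hstack([a,b])[:,:,::-1])
def cloud(c,d,n,box):
    v,u=np.mgrid[box[2]:box[3],box[0]:box[1]]; uv=np.c_[u.ravel(),v.ravel()]
    P=bydepth(c,uv,d); return uv,P
for n,(cc,dd,box) in dict(top=(c,d,(320,440,190,290)),scene=(cs,ds,(200,300,180,280))).items():
    uv,P=cloud(cc,dd,n,box)
    for lo,hi in ((85,108),(106,113),(113,125)):
        m=(P[:,2]>lo)&(P[:,2]<hi); q=P[m]
        if len(q)>3:
            r=cv2.minAreaRect(q[:,:2].astype(np.float32)); print(n,lo,len(q),q.mean(0).round(1),r)
    m=(P[:,2]<60)&(P[:,2]>-20); print('matz',np.median(P[m][:,2]))
# others
for nm,uv in dict(vialA=(339,268),vialB=(373,175),jar=(476,276),cup=(470,193),small=(420,160),coup=(199,270)).items():
    print(nm,bydepth(c,uv,d).round(0))
E
```

```text
top 85 332 [546.5 -92.1 103.9] ((553.190185546875, -89.87309265136719), (46.087501525878906, 75.96792602539062), 43.45510482788086)
top 106 619 [553.  -90.4 109.3] ((552.538330078125, -90.85218048095703), (43.68552017211914, 76.11463928222656), 43.36961364746094)
top 113 89 [560.8 -83.2 118. ] ((555.6215209960938, -89.57540893554688), (32.28657531738281, 68.50910949707031), 40.06128692626953)
matz 2.778294883164199
scene 85 706 [558.3 -89.4  98.8] ((554.018310546875, -92.02277374267578), (48.444087982177734, 76.44073486328125), 43.08251953125)
scene 106 661 [556.2 -89.7 109.2] ((553.9465942382812, -91.39789581298828), (46.1530647277832, 75.14094543457031), 43.56806945800781)
scene 113 83 [563.1 -83.2 118.9] ((559.1692504882812, -80.17536926269531), (23.695938110351562, 43.66122055053711), 73.04025268554688)
matz 2.659233459486308
vialA [[501. -20.  66.]]
vialB [[673. -88.  65.]]
jar [[ 481. -275.   58.]]
cup [[ 647. -285.    9.]]
small [[ 698. -176.   74.]]
coup [[507. 248.   2.]]
```

View pics/crop.png

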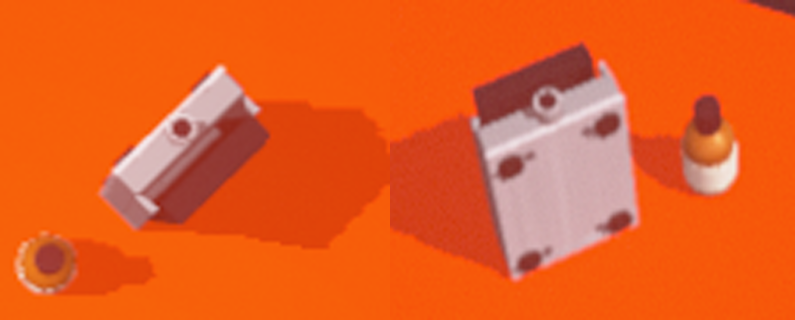

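The crop confirms it: the large pedal has four feet facing +x+y, its black treadle facing −x−y and the socket on top. Its +x axis is about (0.727, 0.687), and its lower underside edge is at about (567, −77). I'll travel to the treadle side with the fingers shut.

Request:
servo_tool:
  rows:
    - [0, 0, 0, -0.08, -0.09, 0, 0]
    - [0, 0, 0, -0.22, -0.25, 0, 0]
    - [0, 0, 0, -0.4, -0.46, 0, 0]
    - [0, 0, 0, -0.58, -0.67, 0, 0]
    - [0, 0, 0, -0.74, -0.85, 0, 0]
    - [0, 0, 0, -0.86, -0.99, 0, 0]

```text
t: 0.85
ee_pos: [306.4, 341.8, 222.5]
orientation: [-0.54, -3.095, 0.001]
ft_force: [0.4, 0.4, 0.2]
width: 31.4
grasp_force: 0.0
```

Request:
servo_tool:
  rows:
    - [0, 0, 0, -0.12, -0.14, 0, 0]
    - [0, 0, 0, -0.28, -0.32, 0, 0]
    - [0, 0, 0, -0.44, -0.51, 0, 0]
    - [0, 0, 0, -0.6, -0.69, 0, 0]
    - [0, 0, 0, -0.74, -0.85, 0, 0]
    - [0, 0, 0, -0.86, -0.99, 0, 0]

```text
t: 1.6
ee_pos: [401.3, 97.7, 222.6]
orientation: [-0.54, -3.095, 0.0]
ft_force: [0.1, 0.2, 0.0]
width: 0.2
grasp_force: 0.0
```

Request:
servo_tool:
  rows:
    - [0, 0, 0.03, -0.12, -0.14, 0, 0]
    - [0, 0, 0.1, -0.28, -0.32, 0, 0]
    - [0, 0, 0.17, -0.46, -0.53, 0, 0]
    - [0, 0, 0.24, -0.64, -0.74, 0, 0]
    - [0, 0, 0.29, -0.78, -0.9, 0, 0]
    - [0, 0, 0.312, -0.86, -0.99, 0, 0]
    - [0, 0, 0.312, -0.86, -0.99, 0, 0]
    - [0, 0, 0.312, -0.86, -0.99, 0, 0]

```text
t: 2.6
ee_pos: [495.4, -144.2, 222.4]
orientation: [-1.24, -2.885, -0.0]
ft_force: [-0.9, 1.3, -0.8]
width: 0.7
grasp_force: 0.0
```

```bash
cat > st.py <<'E'
from h import *
from scipy.spatial.transform import Rotation as Ro
o=ctrl.get_obs(); R=Ro.from_rotvec(o['orientation']).as_matrix()
print(o['t'],o['ee_pos'].round(1),'\n',R.round(3),o['ft_force'].round(2),o['width'],o['qpos'].round(2))
def goal(P): print('to',P,'tool frac',(R.T@(np.array(P)-o['ee_pos'])/200).round(3))
E
python3 - <<'E'
from st import *
goal([495,-146,90])
E
```

```text
2.6 [ 495.4 -144.2  222.4] 
 [[-0.688  0.725 -0.001]
 [ 0.725  0.688  0.001]
 [ 0.001 -0.    -1.   ]] [-0.91  1.27 -0.82] 0.6743008139248161 [-0.31  0.26  1.87  0.    1.01 -1.07]
to [495, -146, 90] tool frac [-0.006 -0.007  0.662]
```

Request:
servo_tool:
  rows:
    - [0, 0, 0, 0, 0, 0.1, 0]
    - [0, 0, 0, 0, 0, 0.3, 0]
    - [0, 0, 0, 0, 0, 0.5, 0]
    - [0, 0, 0, 0, 0.03, 0.63, 0]
    - [0, 0, 0, 0, 0.08, 0.67, 0]
    - [0, 0, 0, 0, 0.11, 0.67, 0]
    - [0, 0, 0, 0, 0.13, 0.67, 0]
    - [0, 0, 0, 0, 0.14, 0.67, 0]
    - [0, 0, 0, 0, 0.14, 0.67, 0]

```text
t: 3.72
ee_pos: [516.8, -126.0, 89.3]
orientation: [1.241, 2.885, 0.0]
ft_force: [0.3, 0.3, -0.2]
width: 0.3
grasp_force: 0.0
```

Request:
servo_tool:
  rows:
    - [0, 0, 0, 0, 0.01, 0, 0]
    - [0, 0, 0, 0, 0.02, 0, 0]
    - [0, 0, 0, 0, 0.03, 0, 0]
    - [0, 0, 0, 0, 0.04, 0, 0]
    - [0, 0, 0, 0, 0.05, 0, 0]
    - [0, 0, 0, 0, 0.06, 0, 0]
    - [0, 0, 0, 0, 0.07, 0, 0]
    - [0, 0, 0, 0, 0.08, 0, 0]

```text
t: 4.72
ee_pos: [528.1, -114.9, 88.6]
orientation: [-1.242, -2.886, 0.0]
ft_force: [-0.1, 0.4, 0.2]
width: 0.4
grasp_force: 0.0
```

```bash
python3 - <<'E'
from st import *
im,d,c=snap('top')
v,u=np.mgrid[190:290,320:440]; uv=np.c_[u.ravel(),v.ravel()]
im2,_,_=snap('scene'); cv2.imwrite('pics/push.png',cv2.resize(im2[150:300,170:370],None,fx=3,fy=3)[:,:,::-1])
E
```

```text
4.725 [ 528.1 -114.9   88.6] 
 [[-0.688  0.726 -0.   ]
 [ 0.726  0.688  0.   ]
 [ 0.    -0.    -1.   ]] [-0.11  0.36  0.24] 0.41443686806339713 [-0.24  0.5   1.9   0.    0.74 -0.99]
```

View pics/push.png

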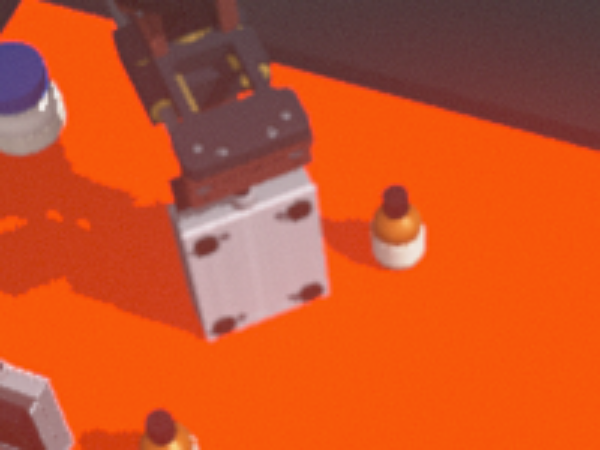

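The fingertips are at the treadle and the pedal is still upright, with its feet visible in the crop at about (205,245) and (300,208). I'll keep pushing slowly.

Request:
servo_tool:
  rows:
    - [0, 0, 0, 0, 0.01, 0, 0]
    - [0, 0, 0, 0, 0.02, 0, 0]
    - [0, 0, 0, 0, 0.03, 0, 0]
    - [0, 0, 0, 0, 0.04, 0, 0]
    - [0, 0, 0, 0, 0.05, 0, 0]
    - [0, 0, 0, 0, 0.06, 0, 0]
    - [0, 0, 0, 0, 0.07, 0, 0]
    - [0, 0, 0, 0, 0.08, 0, 0]

```text
t: 5.82
ee_pos: [539.8, -103.9, 88.7]
orientation: [1.242, 2.886, 0.0]
ft_force: [-1.0, -0.3, 1.8]
width: 0.7
grasp_force: 0.2
```

```bash
cat > face.py <<'E'
from st import *
im,d,c=snap('scene')
v,u=np.mgrid[190:275,215:320]; uv=np.c_[u.ravel(),v.ravel()]
P=bydepth(c,uv,d)-[567.5,-77,2]; e=np.array([.727,.687]); f=np.array([-.687,.727])
a=P[:,:2]@e; l=P[:,:2]@f; h=P[:,2]
for z in range(10,120,20):
    m=(abs(h-z)<4)&(abs(l)<30); print(z,m.sum(),(np.percentile(a[m],[5,50,95]).round(1) if m.sum()>5 else ''))
E
python3 face.py
```

```text
5.825 [ 539.8 -103.9   88.7] 
 [[-0.687  0.726  0.   ]
 [ 0.726  0.687 -0.   ]
 [-0.     0.    -1.   ]] [-0.96 -0.31  1.77] 0.7408449018410682 [-0.21  0.51  1.88  0.    0.76 -0.97]
10 60 [-0.2  1.4  4.5]
30 64 [1.9 3.4 4.8]
50 76 [4.7 5.8 7.3]
70 75 [7.4 8.5 9.9]
90 73 [-23.4  11.   14.3]
110 238 [-20.8   8.   13.5]
```

Request:
servo_tool:
  rows:
    - [0, 0, 0, 0, 0.01, 0, 0]
    - [0, 0, 0, 0, 0.02, 0, 0]
    - [0, 0, 0, 0, 0.03, 0, 0]
    - [0, 0, 0, 0, 0.04, 0, 0]
    - [0, 0, 0, 0, 0.05, 0, 0]
    - [0, 0, 0, 0, 0.06, 0, 0]
    - [0, 0, 0, 0, 0.07, 0, 0]
    - [0, 0, 0, 0, 0.08, 0, 0]

```text
t: 6.88
ee_pos: [551.4, -92.9, 88.7]
orientation: [-1.242, -2.886, -0.0]
ft_force: [-0.0, 0.0, 0.3]
width: 0.3
grasp_force: 0.0
```

```bash
python3 face.py
```

```text
6.875 [551.4 -92.9  88.7] 
 [[-0.687  0.726 -0.   ]
 [ 0.726  0.687  0.   ]
 [ 0.     0.    -1.   ]] [-0.05  0.05  0.3 ] 0.29534440926753913 [-0.19  0.52  1.86  0.    0.77 -0.95]
10 36 [1.9 4.1 7.6]
30 27 [10.1 11.4 12.9]
50 28 [18.1 19.7 21. ]
70 84 [-5.8 -4.1 28.4]
90 48 [33.8 36.6 39.8]
110 110 [ 4.6 29.  40.4]
```

Lean is about 22° with no contact force, so it is falling on its own. I'll hold, then rise and look.

Request:
servo_tool:
  rows:
    - [0, 0, 0, 0, 0, 0, 0]
    - [0, 0, 0, 0, 0, 0, 0]
    - [0, 0, 0, 0, 0, 0, 0]
    - [0, 0, 0, 0, 0, 0, 0]
    - [0, 0, 0, 0, 0, -0.1, 0]
    - [0, 0, 0, 0, -0.2, -0.3, 0]
    - [0, 0, 0, 0, -0.5, -0.5, 0]
    - [0, 0, 0, 0, -0.6, -0.6, 0]
    - [0, 0, 0, 0, -0.6, -0.6, 0]
    - [0, 0, 0, 0, -0.6, -0.6, 0]

```text
t: 8.18
ee_pos: [464.3, -175.1, 208.2]
orientation: [-1.242, -2.885, -0.0]
ft_force: [-0.1, -0.4, -0.0]
width: 0.2
grasp_force: 0.0
```

```bash
python3 - <<'E'
from st import *
im,d,c=snap('top'); s,ds,cs=snap('scene')
a=cv2.resize(im[180:290,310:430],(400,367));b=cv2.resize(s[180:300,180:311],(400,367))
cv2.imwrite('pics/down.png',np.hstack([a,b])[:,:,::-1])
e=np.array([.727,.687]); f=np.array([-.687,.727])
for n,(C,D,I,b) in dict(top=(c,d,im,(310,430,180,290)),scene=(cs,ds,s,(180,311,180,300))).items():
    v,u=np.mgrid[b[2]:b[3],b[0]:b[1]]; uv=np.c_[u.ravel(),v.ravel()]; P=bydepth(C,uv,D)
    g=I[uv[:,1],uv[:,0]].astype(int)
    q=P[:,:2]-[567.5,-77]; al=q@e; la=q@f
    m=(P[:,2]>22)&(P[:,2]<60)&(al>-25)&(al<140)&(abs(la)<52)
    mm=m&(g.max(1)<110); print('dark',n,mm.sum(),P[mm].mean(0).round(1),cv2.minAreaRect(P[mm][:,:2].astype(np.float32)))
    print('all',n,cv2.minAreaRect(P[m][:,:2].astype(np.float32)))
    for x in range(-5,130,12):
        k=m&(abs(al-x)<4)&(abs(la)<15)
        if k.sum()>3: print(x,np.median(P[k][:,2]).round(1),end=' | ')
    print()
E
```

```text
8.175 [ 464.3 -175.1  208.2] 
 [[-0.687  0.726 -0.   ]
 [ 0.726  0.687  0.   ]
 [ 0.     0.    -1.   ]] [-0.11 -0.37 -0.01] 0.24993591837165352 [-0.38  0.25  1.92  0.    0.97 -1.14]
dark top 0 [nan nan nan] ((0.0, 0.0), (0.0, 0.0), 0.0)
all top ((611.823486328125, -37.48919677734375), (115.11951446533203, 76.26756286621094), 42.4930419921875)
7 34.2 | 19 34.3 | 31 36.5 | 43 38.3 | 55 40.8 | 67 42.1 | 79 45.0 | 91 46.5 | 103 46.9 | 115 22.9 | 
dark scene 0 [nan nan nan] ((0.0, 0.0), (0.0, 0.0), 0.0)
all scene ((609.51953125, -40.67138671875), (109.218017578125, 76.77937316894531), 42.408973693847656)
7 34.5 | 19 34.5 | 31 36.6 | 43 38.4 | 55 40.3 | 67 42.6 | 79 44.4 | 91 46.3 | 103 45.9 | <stdin>:11: RuntimeWarning: Mean of empty slice.
  ret = um.true_divide(
```

View pics/down.png

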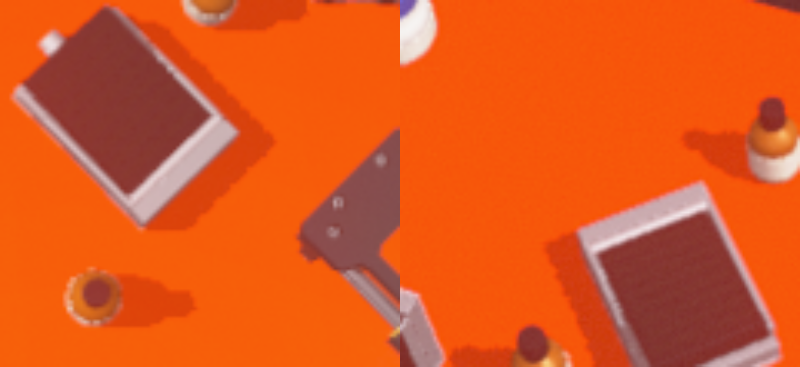

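The pedal is down on its feet: treadle up in both halves of the crop, body centre at about (125,115) left, both vials standing. The toe pad is at about (635.5, −16.4, 46). Next I'll move above it.

Request:
servo_tool:
  rows:
    - [0, 0, 0, 0, 0.1, 0, 0]
    - [0, 0, 0, 0, 0.3, 0, 0]
    - [0, 0, 0, 0, 0.5, 0, 0]
    - [0, 0, 0, 0, 0.7, 0, 0]
    - [0, 0, 0, 0, 0.85, 0, 0]
    - [0, 0, 0, 0, 0.9, 0, 0]

```text
t: 9.02
ee_pos: [596.2, -49.1, 207.7]
orientation: [-1.237, -2.887, 0.0]
ft_force: [-0.8, 0.3, 0.1]
width: 0.7
grasp_force: 0.0
```

Request:
servo_tool:
  rows:
    - [0, 0, 0, -0.01, 0.14, 0.03, 0]
    - [0, 0, 0, -0.01, 0.24, 0.15, 0]
    - [0, 0, 0, -0.01, 0.267, 0.35, 0]
    - [0, 0, 0, -0.01, 0.267, 0.55, 0]
    - [0, 0, 0, -0.01, 0.267, 0.68, 0]
    - [0, 0, 0, -0.01, 0.267, 0.74, 0]
    - [0, 0, 0, -0.01, 0.267, 0.74, 0]
    - [0, 0, 0, -0.01, 0.267, 0.74, 0]

```text
t: 10.02
ee_pos: [635.8, -16.5, 61.8]
orientation: [1.241, 2.884, 0.001]
ft_force: [-0.2, 0.4, 0.7]
width: 0.7
grasp_force: 0.0
```

Request:
servo_tool:
  rows:
    - [0, 0, 0, 0, 0, 0.03, 0]
    - [0, 0, 0, 0, 0, 0.05, 0]
    - [0, 0, 0, 0, 0, 0.065, 0]
    - [0, 0, 0, 0, 0, 0.08, 0]
    - [0, 0, 0, 0, 0, 0.095, 0]
    - [0, 0, 0, 0, 0, 0.11, 0]
    - [0, 0, 0, 0, 0, 0.12, 0]
    - [0, 0, 0, 0, 0, 0.12, 0]

```text
t: 11.02
ee_pos: [636.0, -15.9, 37.3]
orientation: [1.241, 2.884, 0.002]
ft_force: [0.4, 3.5, 7.1]
width: 0.0
grasp_force: 3.2
```

Request:
servo_tool:
  rows:
    - [0, 0, 0, 0, 0, 0.005, 0]
    - [0, 0, 0, 0, 0, 0.01, 0]
    - [0, 0, 0, 0, 0, 0.015, 0]
    - [0, 0, 0, 0, 0, 0.015, 0]

```text
t: 11.52
ee_pos: [636.1, -15.7, 34.5]
orientation: [1.241, 2.884, 0.003]
ft_force: [0.3, 4.8, 7.0]
width: 0.2
grasp_force: 3.8
```

Request:
servo_tool:
  rows:
    - [0, 0, 0, 0, 0, 0.005, 0]
    - [0, 0, 0, 0, 0, 0.01, 0]
    - [0, 0, 0, 0, 0, 0.01, 0]

```text
t: 11.9
ee_pos: [636.2, -15.8, 33.7]
orientation: [1.241, 2.884, 0.003]
ft_force: [-2.5, 5.4, 17.3]
width: 0.4
grasp_force: 8.6
```

The force jumped to 17 N at 31.7 mm above the soles, so the treadle is on its stop. I'll release it straight up.

Request:
servo_tool:
  rows:
    - [0, 0, 0, 0, 0, 0, 0]
    - [0, 0, 0, 0, 0, -0.01, 0]
    - [0, 0, 0, 0, 0, -0.03, 0]
    - [0, 0, 0, 0, 0, -0.06, 0]
    - [0, 0, 0, 0, 0, -0.1, 0]
    - [0, 0, 0, 0, 0, -0.2, 0]
    - [0, 0, 0, 0, 0, -0.4, 0]
    - [0, 0, 0, 0, 0, -0.6, 0]
    - [0, 0, 0, 0, 0, -0.8, 0]
    - [0, 0, 0, 0, 0, -0.85, 0]

```text
t: 13.15
ee_pos: [636.5, -16.7, 205.4]
orientation: [1.24, 2.881, 0.003]
ft_force: [0.2, 1.2, 0.3]
width: 0.5
grasp_force: 0.0
```

Request:
servo_tool:
  rows:
    - [0, 0, 0, 0, -0.1, 0, 0]
    - [0, 0, 0, 0, -0.3, 0, 0]
    - [0, 0, 0, 0, -0.55, 0, 0]
    - [0, 0, 0, 0, -0.8, 0, 0]
    - [0, 0, 0, 0, -0.95, 0, 0]
    - [0, 0, 0, 0, -0.95, 0, 0]
    - [0, 0, 0, 0, -0.95, 0, 0]

```text
t: 14.02
ee_pos: [496.6, -147.0, 200.9]
orientation: [-1.242, -2.884, -0.0]
ft_force: [0.7, 1.3, -1.0]
width: 0.8
grasp_force: 0.0
```

```bash
python3 - <<'E'
from st import *
im,d,c=snap('top'); cv2.imwrite('pics/end.png',im[130:340,150:520,::-1])
e=np.array([.738,.675]); f=np.array([-.675,.738])
v,u=np.mgrid[180:290,310:430]; uv=np.c_[u.ravel(),v.ravel()]; P=bydepth(c,uv,d)
q=P[:,:2]-[569.3,-76.9]; al=q@e; la=q@f
m=(P[:,2]>22)&(P[:,2]<60)&(al>-25)&(al<140)&(abs(la)<52)
print(cv2.minAreaRect(P[m][:,:2].astype(np.float32)))
for x in range(7,110,12): print(x,np.median(P[m&(abs(al-x)<4)&(abs(la)<15)][:,2]).round(1),end=' | ')
E
```

```text
14.025 [ 496.6 -147.   200.9] 
 [[-0.687  0.727 -0.001]
 [ 0.727  0.687  0.001]
 [ 0.001 -0.    -1.   ]] [ 0.67  1.29 -1.01] 0.8016284716332949 [-0.31  0.3   1.88  0.    0.96 -1.07]
((612.1885986328125, -36.67890930175781), (116.73550415039062, 75.59031677246094), 42.44184112548828)
7 34.0 | 19 34.2 | 31 36.8 | 43 38.5 | 55 41.0 | 67 42.7 | 79 44.7 | 91 46.3 | 103 47.4 |
```

View pics/end.png

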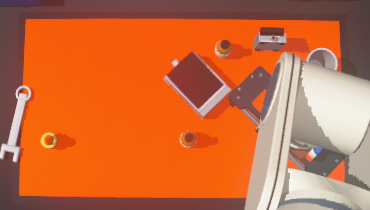

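The pedal at (197,84) is on its feet and hasn't shifted, and the treadle is back at its starting height. The vials at (223,48) and (188,139) are still standing. Handing in.

```bash
python3 -c "
from workcell import ctrl
print(ctrl.close_job())"
```

```text
the job is handed in; nothing more can be done
None
```

The pedal was tipped onto its four feet where it stood, the treadle was pressed to its stop (17 N) and sprang back up, nothing else was touched, and the job was handed in at about 14 s.

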